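# Find the tired valve spring and fold its tag down

### The arm

A 7-joint arm with a two-finger parallel gripper is mounted at the origin on the work surface. World frame = base frame: x ahead of the robot, y to its left, z up, the work surface at z = 0. Lengths are in m, angles in rad, forces in N, time in s.
With the tool pointing down it reaches from about 0.35 to 0.9 m from the base axis. Payload 8.1 kg.
Tool frame: the origin (TCP) lies on the centre line of the jaws, within the pads' length; the fingertips stand 11 mm ahead of it and the grasp point (between the pads) lies 8 mm behind it; x points along the fingers, z is the direction in which the jaws open and shut, and the axes are right-handed (so a half turn about x gives the same grasp; the last joint's range is limited). The gripper opens to 85 mm and grips with 20 to 120 N. Pads are 22 mm wide; open, the fingers measure 114 mm over their backs; the gripper's body (76 mm by 85 mm) begins 54 mm behind the grasp point. The pads swing forward as they close: fully open they stand 13 mm farther back than shut.
Start: joints at [-1.236, 0.434, 0.025, 1.573, -0.012, 1.134, -0.075], TCP at [0.265, 0.566, 0.242] pointing down, gripper open.
Joint ranges: [-2.62, 2.62], [-0.44, 2.09], [-1.27, 1.32], [0.08, 2.57], [-1.32, 4.46], [0.12, 2], [-2.74, 2.74]. Speed limits (rad/s): [2.22, 2.22, 3.01, 3.01, 3.14, 3.14, 3.14].

### API

Orientations are given as a unit quaternion [x, y, z, w].
In Python, from rig import env, cams gives the robot as it stands.
- The arm moves only by the tool carry_out, never from a script. Its argument "increments" is text: rows parted by semicolons, each of 6 numbers parted by spaces: the shift along the tool's x, y, z in m, then the turn, a rotation vector about the tool's x, y, z in rad. In form: x y z wx wy wz; .... A call has 1 to 5 rows; each row shifts and turns the commanded pose from where the row before left it, along the tool's axes as they then stand; what a row does not reach is not made up. A row lasts 1/12 s, in which the tool goes at most 41.7 mm and 7.16 degrees, less where a joint would pass 70% of its speed; a pose out of reach is approached as far as the arm can. A call with a gripper value outside its range is refused whole. "fingers" is the finger opening in m, from 0 to 0.0854, set as the call begins (left out, the last holds). The fingers move at their own pace and stop on an object; "grip_force" is the grip in N (left out, the last holds). Time passes only in rows, so rows that do not move let the fingers close. It gives the time, the measured TCP pose, the force and the opening at its end, in the units of the state.
- env.read_state(): the state, without advancing time (a new reading comes with each control period).
- cams.camera(name): name is "scene" or "top"; returns a dict with "frame" (480x640x3 uint8, red, green, blue), "mtx" (3x3 intrinsics, pixels), "T" (4x4, takes a point from camera to world coordinates). Camera axes: x right, y up, looking along -z (the intrinsics and any distortion apply to the point x, -y, -z); pixel columns grow to the right and rows downward; lengths in m; the calibration is good to about 2 mm. A picture is of the moment at which its call begins. There is no depth.
- env.close_job(): hands the job in, once; it reports no verdict.
The state is a dict: "time_s": time; "joints": joint angles; "dq": joint speeds; "joint_torque": joint torques, N m; "eef_pos": TCP position; "ee_rot": TCP orientation; "force": force on the tool from outside, world axes, zero at the start; "wrist_torque": the same for the moment, N m; "opening": opening from 0.0 (shut) to 1.0 (fully open).
Only numpy, scipy, OpenCV 4.12 (cv2) and the standard library are available. Lean on these libraries where they do the work, as an engineer would, in place of code of your own. Each camera call takes 0.05 s, during which the arm holds its last target. There are 200 camera calls.

### The job

One of the three valve springs standing in the cylinder head has gone soft. Going along the row from the robot's left to its right, press each spring's retainer down a few millimetres with the shut fingertips and hold it a moment to feel how stiff it is; then push the tag of the softest spring's cylinder fully down flat, leaving the other two tags standing. Only press and push: do not pick up or shift the bearing caps, tools and other loose things.

Things in the scene. Friction and masses are not known exactly. Their poses are not given: they have to be found in the camera images.
- head: the cylinder head of a three-cylinder engine, fixed: finned aluminium casting, 182 mm wide (its x), 380 mm long (its y), lying on two timbers. Origin on the bench under the middle cylinder, z up, x away from the robot (at yaw 0), y to the robot's left. Its top is an open box with 10 mm walls whose rims are 130 mm above the bench. Cylinders 1, 2, 3 stand at y = +95, 0, -95 mm, so 1 is the robot's left-hand one.
- retainer_a_top (a point): a valve-spring retainer: round steel cap 33 mm wide with a raised button (13 mm wide, 3 mm high) in its middle, on an upright coil spring 29 mm wide. The point is the centre of the button's top, 135 mm above the bench at rest, at x = -35 mm of the head. The sets a, b, c look alike and change cylinders from run to run; one spring is much weaker than the other two.
- retainer_a (a joint): how far that retainer is pressed down (m): 0 at rest, 0.009 at its stop; it springs back by itself. A sound spring takes 4 to 5 N to go 3 mm down and 9 to 11 N to reach the stop, the tired one about half as much.
- retainer_b_top (a point): a valve-spring retainer: round steel cap 33 mm wide with a raised button (13 mm wide, 3 mm high) in its middle, on an upright coil spring 29 mm wide. The point is the centre of the button's top, 135 mm above the bench at rest, at x = -35 mm of the head. The sets a, b, c look alike and change cylinders from run to run; one spring is much weaker than the other two.
- retainer_b (a joint): how far that retainer is pressed down (m): 0 at rest, 0.009 at its stop; it springs back by itself. A sound spring takes 4 to 5 N to go 3 mm down and 9 to 11 N to reach the stop, the tired one about half as much.
- retainer_c_top (a point): a valve-spring retainer: round steel cap 33 mm wide with a raised button (13 mm wide, 3 mm high) in its middle, on an upright coil spring 29 mm wide. The point is the centre of the button's top, 135 mm above the bench at rest, at x = -35 mm of the head. The sets a, b, c look alike and change cylinders from run to run; one spring is much weaker than the other two.
- retainer_c (a joint): how far that retainer is pressed down (m): 0 at rest, 0.009 at its stop; it springs back by itself. A sound spring takes 4 to 5 N to go 3 mm down and 9 to 11 N to reach the stop, the tired one about half as much.
- tag_1_hinge (a point): middle of the hinge line of the tag of cylinder 1, 134 mm above the bench, at x = -95 mm of the head (60 mm from that cylinder's retainer, on the robot's side). The tag is a steel plate 42 x 34 x 3 mm with 1 small punched hole; its free edge is 44 mm from the hinge line. The point's axes are the head's.
- tag_1 (a joint): angle of the tag of cylinder 1 (rad): 0 stands 50 degrees above level, leaning towards the robot; 0.873 is folded down on that side (the head's -x), level at its stop, top face 135.5 mm above the bench. A stiff hinge: it stays where it is left; 2 N at its middle moves it. Push on its upper face, from the springs' side outwards and down: straight down on the free edge it jams.
- tag_2_hinge (a point): middle of the hinge line of the tag of cylinder 2, 134 mm above the bench, at x = -95 mm of the head (60 mm from that cylinder's retainer, on the robot's side). The tag is a steel plate 42 x 34 x 3 mm with 2 small punched holes; its free edge is 44 mm from the hinge line. The point's axes are the head's.
- tag_2 (a joint): angle of the tag of cylinder 2 (rad): 0 stands 50 degrees above level, leaning towards the robot; 0.873 is folded down on that side (the head's -x), level at its stop, top face 135.5 mm above the bench. A stiff hinge: it stays where it is left; 2 N at its middle moves it. Push on its upper face, from the springs' side outwards and down: straight down on the free edge it jams.
- tag_3_hinge (a point): middle of the hinge line of the tag of cylinder 3, 134 mm above the bench, at x = -95 mm of the head (60 mm from that cylinder's retainer, on the robot's side). The tag is a steel plate 42 x 34 x 3 mm with 3 small punched holes; its free edge is 44 mm from the hinge line. The point's axes are the head's.
- tag_3 (a joint): angle of the tag of cylinder 3 (rad): 0 stands 50 degrees above level, leaning towards the robot; 0.873 is folded down on that side (the head's -x), level at its stop, top face 135.5 mm above the bench. A stiff hinge: it stays where it is left; 2 N at its middle moves it. Push on its upper face, from the springs' side outwards and down: straight down on the free edge it jams.
- bearing_cap_1: camshaft bearing cap, bare aluminium bridge 48 x 16 x 18 mm, loose on the bearing pillar between cylinders 1 and 2, its top 8 mm higher than the top faces of the unpressed spring retainers; origin under its centre. Leave alone.
- bearing_cap_2: the same, loose on the pillar between cylinders 2 and 3. Leave alone.
- deep_socket: deep socket, steel tube 28 mm in diameter and 65 mm tall, standing on the bench; origin under its centre. Leave alone.
- feeler_gauge: feeler gauge, steel bar 105 x 22 x 10 mm, lying on the bench; origin under its centre. Leave alone.
- screwdriver: screwdriver 200 mm long with a black handle, lying on the bench; origin under its middle, handle along its -x. Leave alone.
- wrench: steel spanner 180 mm long, lying flat on the bench; origin under its middle. Leave alone.
- tin: open steel tin 90 mm in diameter and 100 mm tall; origin under its centre. Leave alone.
- oil_bottle: grey oil bottle 60 mm in diameter and 170 mm tall; origin under its centre. Leave alone.

How it is judged:
On the way, in this order (a step that is already met when the one before it is completed fails the run):
1. the left-hand retainer is pressed at least 3 mm down and held for 0.2 s (((y of retainer_a_top in the frame of head above 0.0475 m and value of joint retainer_a above 0.003 m) or (y of retainer_b_top in the frame of head above 0.0475 m and value of joint retainer_b above 0.003 m) or (y of retainer_c_top in the frame of head above 0.0475 m and value of joint retainer_c above 0.003 m))), for 0.2 s.
2. the middle retainer is pressed at least 3 mm down and held for 0.2 s (((y of retainer_a_top in the frame of head between -0.0475 and 0.0475 m and value of joint retainer_a above 0.003 m) or (y of retainer_b_top in the frame of head between -0.0475 and 0.0475 m and value of joint retainer_b above 0.003 m) or (y of retainer_c_top in the frame of head between -0.0475 and 0.0475 m and value of joint retainer_c above 0.003 m))), for 0.2 s.
3. the right-hand retainer is pressed at least 3 mm down and held for 0.2 s (((y of retainer_a_top in the frame of head below -0.0475 m and value of joint retainer_a above 0.003 m) or (y of retainer_b_top in the frame of head below -0.0475 m and value of joint retainer_b above 0.003 m) or (y of retainer_c_top in the frame of head below -0.0475 m and value of joint retainer_c above 0.003 m))), for 0.2 s.
4. the tag of the cylinder with the softest spring is folded down (((y of retainer_b_top in the frame of head above 0.0475 m and value of joint tag_1 above 0.75 rad and value of joint each of tag_2, tag_3 below 0.35 rad) or (y of retainer_b_top in the frame of head between -0.0475 and 0.0475 m and value of joint tag_2 above 0.75 rad and value of joint each of tag_1, tag_3 below 0.35 rad) or (y of retainer_b_top in the frame of head below -0.0475 m and value of joint tag_3 above 0.75 rad and value of joint each of tag_1, tag_2 below 0.35 rad))), for 0.2 s.
At the end, for the whole second after the job is handed in: The tag of the cylinder with the softest spring is down (within 0.12 rad of level), the other two tags still stand (turned less than 0.35 rad from fully up), all three retainers have sprung back up (within 1.5 mm), and no loose thing is more than 20 mm from where it was (((y of retainer_b_top in the frame of head above 0.0475 m and value of joint tag_1 above 0.75 rad and value of joint each of tag_2, tag_3 below 0.35 rad) or (y of retainer_b_top in the frame of head between -0.0475 and 0.0475 m and value of joint tag_2 above 0.75 rad and value of joint each of tag_1, tag_3 below 0.35 rad) or (y of retainer_b_top in the frame of head below -0.0475 m and value of joint tag_3 above 0.75 rad and value of joint each of tag_1, tag_2 below 0.35 rad)) and value of joint each of retainer_a, retainer_b, retainer_c below 0.0015 m and distance of each of bearing_cap_1, bearing_cap_2, deep_socket, feeler_gauge, screwdriver, wrench, tin, oil_bottle from where it was at the start of the episode below 0.02 m); the robot touches nothing.
It fails at once if the tag of a cylinder with a sound spring is pushed down (turned more than 0.5 rad) (((y of retainer_a_top in the frame of head above 0.0475 m or y of retainer_c_top in the frame of head above 0.0475 m) and value of joint tag_1 above 0.5 rad) or ((y of retainer_a_top in the frame of head between -0.0475 and 0.0475 m or y of retainer_c_top in the frame of head between -0.0475 and 0.0475 m) and value of joint tag_2 above 0.5 rad) or ((y of retainer_a_top in the frame of head below -0.0475 m or y of retainer_c_top in the frame of head below -0.0475 m) and value of joint tag_3 above 0.5 rad)).
It fails at once if a loose thing is lifted, carried or shoved more than 30 mm (distance of any of bearing_cap_1, bearing_cap_2, deep_socket, feeler_gauge, screwdriver, wrench, tin, oil_bottle from where it was at the start of the episode above 0.03 m).
It also fails if it takes over 54 s, if anything falls off the work surface, if the arm or the gripper's body presses on something with over 40 N, if the wrist force passes 120 N, or if a joint passes its speed limit or range.

## Working session

There is one attempt and no reset: what is moved stays moved. The work goes in short steps, Python scripts to look and compute and a tool call to move; the robot and the scene stay as the last step left them, time stands still between calls to the robot, and variables do not carry over. Pictures are saved under pics/ and viewed, about 8 in all and at most 12, crops included, and the job is handed in when it is done.

Besides the shell and the picture viewer there is one more tool, called after "Emit:" in YAML: its name, and indented under it one key for each argument. carry_out: Moves the arm, as the interface text tells. Its arguments: {"type":"object","properties":{"increments":{"type":"string"},"fingers":{"type":"number"},"grip_force":{"type":"number"}},"required":["increments"]}

```bash
mkdir -p pics; python3 - <<'E'
from rig import env,cams
import cv2,numpy as np
s=env.read_state();print({k:np.round(v,4).tolist() for k,v in s.items()})
for n in("top","scene"):
    c=cams.camera(n);cv2.imwrite(f"pics/{n}0.png",c["frame"][:,:,::-1]);print(n,c["mtx"].tolist(),np.round(c["T"],4).tolist(),[k for k in c])
E
```

```text
{'time_s': 0.0, 'joints': [-1.2356, 0.4353, 0.025, 1.5741, -0.0116, 1.134, -0.0751], 'dq': [0.0004, -0.0011, 0.0002, 0.0004, 0.0012, 0.0006, -0.0006], 'joint_torque': [0.0013, -67.0464, 1.026, -31.6215, 0.0157, 0.012, 0.0], 'eef_pos': [0.2648, 0.5656, 0.2415], 'ee_rot': [-0.3798, 0.5971, 0.3791, 0.5962], 'force': [1.0914, -0.4153, 0.8043], 'wrist_torque': [0.0223, -0.0207, 0.0072], 'opening': 1.0028}
top [[522.453934366153, 0.0, 317.71635190040445], [0.0, 522.453934366153, 241.8235845526269], [0.0, 0.0, 1.0]] [[0.042, 0.9782, -0.2036, 0.3737], [-0.9991, 0.0424, -0.0027, 0.0096], [0.006, 0.2035, 0.9791, 1.1093], [0.0, 0.0, 0.0, 1.0]] ['frame', 'mtx', 'T']
scene [[482.74049494493926, 0.0, 324.14343440881186], [0.0, 482.74049494493926, 232.15716008687616], [0.0, 0.0, 1.0]] [[-0.8369, -0.3466, 0.4235, 0.924], [0.5471, -0.5082, 0.6652, 0.5677], [-0.0153, 0.7884, 0.615, 0.6388], [0.0, 0.0, 0.0, 1.0]] ['frame', 'mtx', 'T']
```

View pics/top0.png

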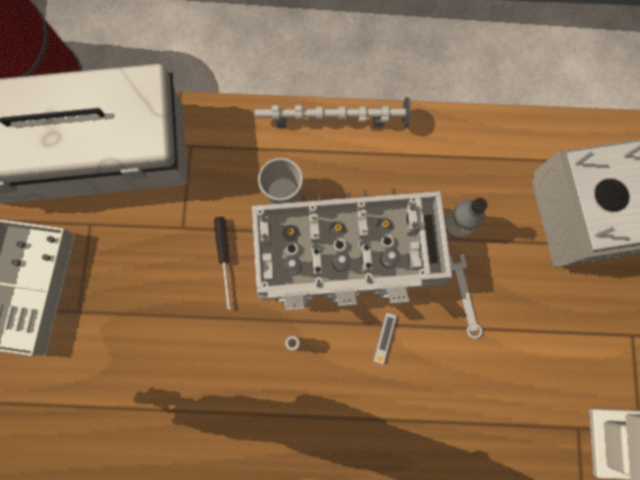

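View pics/scene0.png

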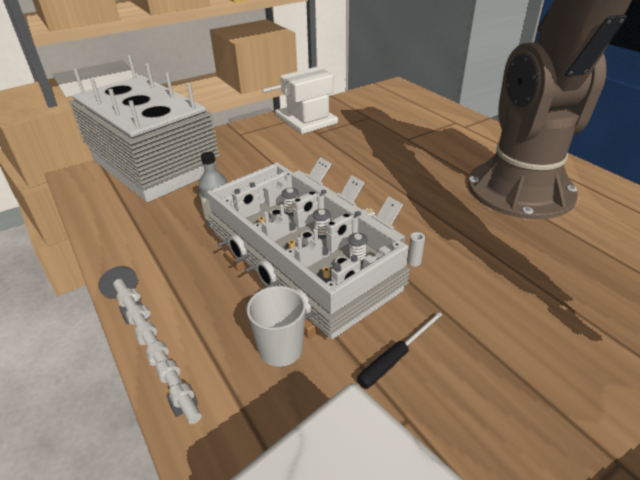

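The top picture shows the head at about (345,245). The three retainers are near (292,265), (341,261) and (391,257), with the tags below them near (293,300), (346,297) and (398,294). The scene picture shows the same from behind, with the tags standing toward the robot. I'll enlarge both.

```bash
python3 - <<'E'
import cv2
a=cv2.imread("pics/top0.png")[185:315,245:455];cv2.imwrite("pics/topc.png",cv2.resize(a,(798,494),interpolation=cv2.INTER_CUBIC))
a=cv2.imread("pics/scene0.png")[150:330,200:420];cv2.imwrite("pics/scc.png",cv2.resize(a,(726,594),interpolation=cv2.INTER_CUBIC))
E
```

```text
(no output)
```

View pics/topc.png

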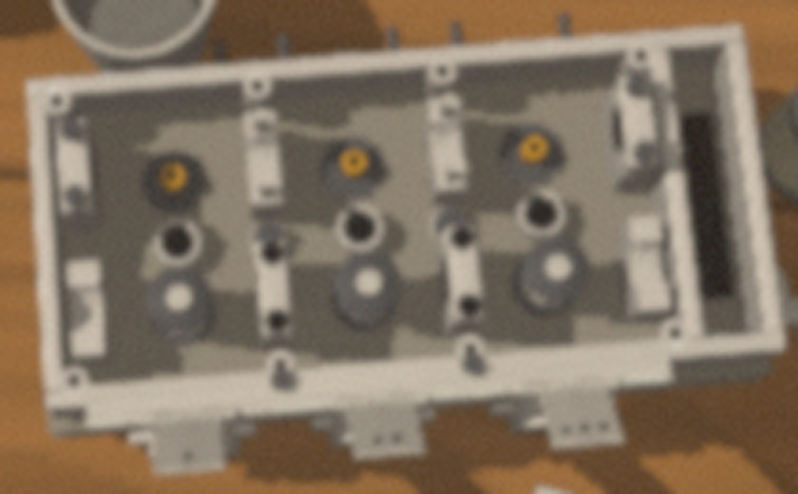

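View pics/scc.png

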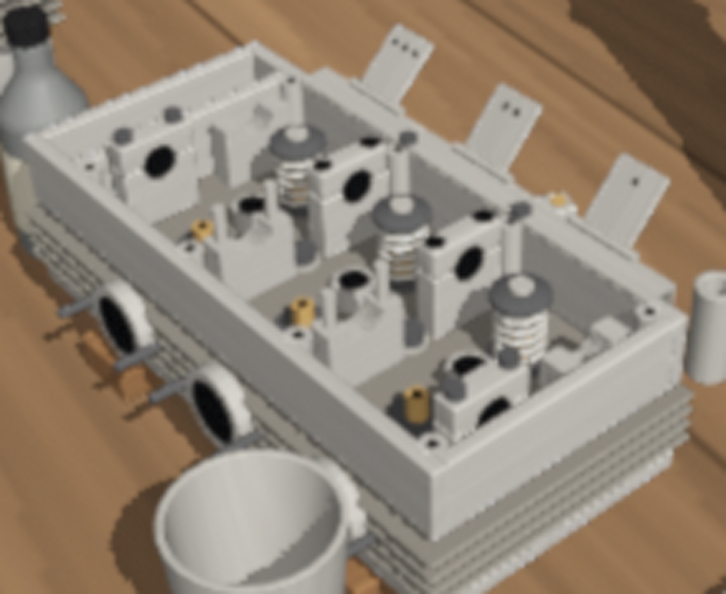

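The crops show the retainer buttons. In the top crop they are at (179,297), (369,282) and (559,267). In the scene crop they are at (521,287), (402,205) and (297,134).

```bash
cat > h.py <<'E'
from rig import env,cams
import numpy as np
from scipy.spatial.transform import Rotation as R
def ray(c,u,v):
    K=c["mtx"];d=np.array([(u-K[0,2])/K[0,0],-(v-K[1,2])/K[1,1],-1]);return c["T"][:3,3],c["T"][:3,:3]@d
def atz(c,u,v,z):
    o,d=ray(c,u,v);return o+d*(z-o[2])/d[2]
E
python3 - <<'E'
from h import *
t=cams.camera("top");s=cams.camera("scene")
T=[(179,297),(369,282),(559,267)];S=[(521,287),(402,205),(297,134)]
B=[]
for a,b in zip(T,S):
    p=atz(t,245+(a[0]+.5)/3.8-.5,185+(a[1]+.5)/3.8-.5,.135);q=atz(s,200+(b[0]+.5)/3.3-.5,150+(b[1]+.5)/3.3-.5,.135)
    B.append((p+q)/2);print(p.round(4),q.round(4))
d=B[0]-B[2];print(np.linalg.norm(d)/2,"yaw",np.arctan2(-d[0],d[1]))
st=env.read_state();r=R.from_quat(st["ee_rot"]).as_matrix();print(r.round(3))
h=np.array([(-(d[0])),d[1]]);yaw=np.arctan2(-d[0],d[1])
H=np.array([[np.cos(yaw),-np.sin(yaw)],[np.sin(yaw),np.cos(yaw)]])
M=sum(B)/3;o=M[:2]-H@[-.035,0];print("head",o)
for n,y in zip((1,2,3),(.095,0,-.095)): print(n,"ret",(o+H@[-.035,y]).round(4),"hinge",(o+H@[-.095,y]).round(4))
# tag check in top: free edge mid
for n,(u,v) in zip((1,2,3),[(189,470),(388,457),(590,444)]):
    w=atz(t,245+u/3.8,185+v/3.8,.168)[:2];print(n,"free edge head",(H.T@(w-o)).round(4))
for hd in (yaw,): # rotation angle about vertical to align tool y or z with head x
    zc=r[:2,2];print("tool z heading",np.arctan2(zc[1],zc[0]),"tool y heading",np.arctan2(r[1,1],r[0,1]))
E
```

```text
[0.5338 0.0596 0.135 ] [0.5375 0.0644 0.135 ]
[ 0.5454 -0.0345  0.135 ] [ 0.5485 -0.0298  0.135 ]
[ 0.5571 -0.129   0.135 ] [ 0.5603 -0.1236  0.135 ]
0.09485830852345643 yaw 0.12172428994476661
[[-0.    -0.906  0.424]
 [-0.001  0.424  0.906]
 [-1.    -0.    -0.001]]
head [ 0.58183506 -0.02790872]
1 ret [0.5356 0.0621] hinge [0.476  0.0549]
2 ret [ 0.5471 -0.0322] hinge [ 0.4875 -0.0394]
3 ret [ 0.5586 -0.1265] hinge [ 0.4991 -0.1337]
1 free edge head [-0.1262  0.0921]
2 free edge head [-0.1275 -0.0021]
3 free edge head [-0.129 -0.098]
tool z heading 1.1329341743713066 tool y heading 2.70373057055339
```

Emit:
carry_out:
  increments: "0 0 0 -0.112 0 0;0 0 0 -0.112 0 0;0 0 0 -0.112 0 0;0 0 0 -0.112 0 0;0 0 0 -0.111 0 0"
  fingers: 0

```text
time_s: 0.62
eef_pos: [0.265, 0.5659, 0.2421]
ee_rot: [0.531, -0.467, -0.531, -0.467]
force: [-0.5, -0.1, -0.1]
opening: 0.302
```

Emit:
carry_out:
  increments: "0 -0.0138 -0.0355 0 0 0;0 -0.0138 -0.0355 0 0 0;0 -0.0138 -0.0355 0 0 0;0 -0.0138 -0.0355 0 0 0;0 -0.0138 -0.0355 0 0 0"

```text
time_s: 1.03
eef_pos: [0.3555, 0.3964, 0.2422]
ee_rot: [0.529, -0.469, -0.529, -0.469]
force: [0.4, 0.0, 1.0]
opening: 0.004
```

Emit:
carry_out:
  increments: "0 -0.0138 -0.0355 0 0 0;0 -0.0138 -0.0355 0 0 0;0 -0.0138 -0.0355 0 0 0;0 -0.0138 -0.0355 0 0 0;0 -0.0138 -0.0355 0 0 0"

```text
time_s: 1.45
eef_pos: [0.4453, 0.2285, 0.2424]
ee_rot: [0.529, -0.469, -0.529, -0.469]
force: [0.6, 0.5, 1.1]
opening: 0.001
```

Emit:
carry_out:
  increments: "0 -0.0138 -0.0355 0 0 0;0 -0.0138 -0.0355 0 0 0;0 -0.0138 -0.0355 0 0 0;0 -0.0138 -0.0355 0 0 0;0 -0.0138 -0.0355 0 0 0"

```text
time_s: 1.87
eef_pos: [0.5353, 0.0606, 0.2424]
ee_rot: [0.529, -0.469, -0.529, -0.469]
force: [0.1, 0.5, 0.0]
opening: 0.001
```

Emit:
carry_out:
  increments: "0 0 0 0 0 0;0 0 0 0 0 0"

```text
time_s: 2.03
eef_pos: [0.5354, 0.0598, 0.2421]
ee_rot: [0.528, -0.47, -0.528, -0.47]
force: [-0.5, 0.0, -0.3]
opening: 0.003
```

Emit:
carry_out:
  increments: "0.029 0 0.001 0 0 0;0.029 0 0.001 0 0 0;0.026 0 0 0 0 0;0 0 0 0 0 0;0 0 0 0 0 0"

```text
time_s: 2.45
eef_pos: [0.5333, 0.0656, 0.1577]
ee_rot: [-0.529, 0.469, 0.531, 0.468]
force: [-0.2, -0.3, 0.6]
opening: 0.001
```

```bash
python3 - <<'E'
from h import *
import cv2
print(env.read_state()["eef_pos"],env.read_state()["force"])
f=cams.camera("scene")["frame"][:,:,::-1][150:300,290:400];g=cams.camera("top")["frame"][:,:,::-1][185:335,245:355]
cv2.imwrite("pics/p1.png",cv2.resize(np.hstack([f,g]),(792,540),interpolation=cv2.INTER_CUBIC))
E
```

```text
[0.53328293 0.06556307 0.15770764] [-0.21085574 -0.28282947  0.64522693]
```

View pics/p1.png

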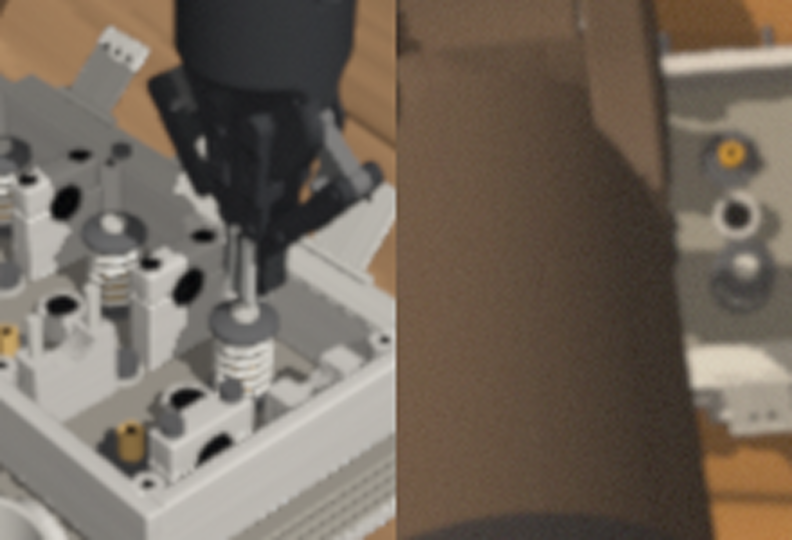

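The shut fingertips hang just above the left button (left half of the picture, (245,305)). The arm hides that cylinder from the top camera. Pressing now.

Emit:
carry_out:
  increments: "0.006 -0.002 -0.002 0 0 0;0.004 0 0 0 0 0;0.002 0 0 0 0 0;0 0 0 0 0 0;0 0 0 0 0 0"

```text
time_s: 2.97
eef_pos: [0.5369, 0.0627, 0.1464]
ee_rot: [0.529, -0.469, -0.529, -0.469]
force: [0.3, 0.1, -0.3]
opening: 0.0
```

Emit:
carry_out:
  increments: "0.002 0 0 0 0 0;0 0 0 0 0 0;0 0 0 0 0 0"

```text
time_s: 3.22
eef_pos: [0.537, 0.0627, 0.1446]
ee_rot: [0.529, -0.469, -0.529, -0.469]
force: [-0.8, -0.5, 4.0]
opening: 0.0
```

Emit:
carry_out:
  increments: "0.002 0 0 0 0 0;0 0 0 0 0 0;0 0 0 0 0 0"

```text
time_s: 3.47
eef_pos: [0.537, 0.0627, 0.1425]
ee_rot: [0.529, -0.469, -0.529, -0.469]
force: [-0.9, -0.3, 5.3]
opening: 0.001
```

Emit:
carry_out:
  increments: "0.002 0 0 0 0 0;0 0 0 0 0 0;0 0 0 0 0 0;0 0 0 0 0 0"

```text
time_s: 3.8
eef_pos: [0.537, 0.0627, 0.1407]
ee_rot: [0.529, -0.469, -0.529, -0.469]
force: [-1.4, -1.0, 6.0]
opening: -0.001
```

Emit:
carry_out:
  increments: "0 0 0 0 0 0;0 0 0 0 0 0"

```text
time_s: 3.97
eef_pos: [0.537, 0.0627, 0.1407]
ee_rot: [0.529, -0.469, -0.529, -0.469]
force: [-1.5, -0.2, 7.7]
opening: -0.002
```

Emit:
carry_out:
  increments: "-0.02 0 0 0 0 0;-0.025 0 0 0 0 0;0 0 -0.032 0 0 0;0 0 -0.032 0 0 0;0 0 -0.031 0 0 0"

```text
time_s: 4.38
eef_pos: [0.5484, -0.0323, 0.1856]
ee_rot: [0.53, -0.468, -0.53, -0.469]
force: [0.1, 0.5, -0.4]
opening: -0.0
```

Emit:
carry_out:
  increments: "0 0 0 0 0 0;0 0 0 0 0 0;0.025 0 0 0 0 0;0.013 0 0 0 0 0;0 0 0 0 0 0"

```text
time_s: 4.8
eef_pos: [0.5467, -0.0301, 0.1448]
ee_rot: [-0.529, 0.469, 0.531, 0.468]
force: [-2.0, 1.0, 2.0]
opening: 0.001
```

Emit:
carry_out:
  increments: "0 0 0 0 0 0;0 0 0 0 0 0;0 0 0 0 0 0"

```text
time_s: 5.05
eef_pos: [0.5488, -0.0311, 0.1482]
ee_rot: [0.53, -0.468, -0.529, -0.469]
force: [1.5, -0.3, -0.1]
opening: 0.003
```

Emit:
carry_out:
  increments: "0.003 0 0 0 0 0;0.002 0 0 0 0 0;0.0015 0 0 0 0 0;0.001 0 0 0 0 0;0 0 0 0 0 0"

```text
time_s: 5.47
eef_pos: [0.5489, -0.0314, 0.14]
ee_rot: [0.53, -0.468, -0.529, -0.469]
force: [1.2, 0.4, 3.1]
opening: -0.002
```

Emit:
carry_out:
  increments: "0 0 0 0 0 0;0 0 0 0 0 0;0 0 0 0 0 0"

```text
time_s: 5.72
eef_pos: [0.5486, -0.0316, 0.14]
ee_rot: [0.529, -0.469, -0.529, -0.469]
force: [2.5, 1.1, 4.0]
opening: 0.001
```

Emit:
carry_out:
  increments: "0 0 0 0 0 0;0 0 0 0 0 0"

```text
time_s: 5.88
eef_pos: [0.5484, -0.0316, 0.1399]
ee_rot: [0.529, -0.469, -0.529, -0.469]
force: [2.4, 0.8, 3.6]
opening: 0.003
```

The middle spring gives about 3.7 N at 6 mm, against about 7 N at 5 mm on the left. Next, the right-hand one.

Emit:
carry_out:
  increments: "-0.02 0 0 0 0 0;-0.025 0 0 0 0 0;0 0 -0.032 0 0 0;0 0 -0.032 0 0 0;0 0 -0.031 0 0 0"

```text
time_s: 6.3
eef_pos: [0.5589, -0.1269, 0.1847]
ee_rot: [-0.529, 0.469, 0.53, 0.468]
force: [0.5, -0.5, -0.2]
opening: -0.001
```

Emit:
carry_out:
  increments: "0 0 0 0 0 0;0 0 0 0 0 0;0.02 0 0 0 0 0;0.015 0 0 0 0 0;0 0 0 0 0 0"

```text
time_s: 6.72
eef_pos: [0.5574, -0.1242, 0.1468]
ee_rot: [-0.528, 0.469, 0.532, 0.467]
force: [-0.5, -0.3, -0.6]
opening: -0.001
```

Emit:
carry_out:
  increments: "0 0 0 0 0 0;0 0 0 0 0 0;0 0 0 0 0 0"

```text
time_s: 6.97
eef_pos: [0.5601, -0.1255, 0.1507]
ee_rot: [0.53, -0.468, -0.529, -0.469]
force: [-0.3, -0.1, -0.3]
opening: 0.0
```

Emit:
carry_out:
  increments: "0.003 0 0 0 0 0;0.003 0 0 0 0 0;0.002 0 0 0 0 0;0.002 0 0 0 0 0;0 0 0 0 0 0"

```text
time_s: 7.38
eef_pos: [0.5604, -0.1258, 0.1401]
ee_rot: [0.53, -0.468, -0.529, -0.469]
force: [0.5, 0.6, 6.3]
opening: -0.005
```

Emit:
carry_out:
  increments: "0 0 0 0 0 0;0 0 0 0 0 0;0 0 0 0 0 0"

```text
time_s: 7.63
eef_pos: [0.5604, -0.1258, 0.1404]
ee_rot: [0.53, -0.468, -0.529, -0.469]
force: [0.9, 0.2, 5.7]
opening: -0.003
```

Emit:
carry_out:
  increments: "0 0 0 0 0 0;0 0 0 0 0 0"

```text
time_s: 7.8
eef_pos: [0.5604, -0.1259, 0.1404]
ee_rot: [0.53, -0.468, -0.529, -0.469]
force: [0.0, 0.4, 5.9]
opening: -0.002
```

Emit:
carry_out:
  increments: "-0.02 0 0 0 0 0;-0.025 0 0 0 0 0;0 0 0.032 0 0 0;0 0 0.032 0 0 0;0 0 0.031 0 0 0"

```text
time_s: 8.22
eef_pos: [0.548, -0.0309, 0.185]
ee_rot: [0.529, -0.469, -0.529, -0.469]
force: [-0.0, 0.3, -0.8]
opening: 0.001
```

Emit:
carry_out:
  increments: "0 0 0 0 0 0;0 0 0 0 0 0;0.018 0 0 0 0 0;0.012 0 0 0 0 0;0.008 0 0 0 0 0"

```text
time_s: 8.63
eef_pos: [0.5476, -0.033, 0.1455]
ee_rot: [-0.529, 0.47, 0.529, 0.469]
force: [-0.1, -0.5, 2.1]
opening: -0.001
```

Emit:
carry_out:
  increments: "0 0 0 0 0 0;0 0 0 0 0 0;0.005 0 0 0 0 0;0 0 0 0 0 0;0 0 0 0 0 0"

```text
time_s: 9.05
eef_pos: [0.5488, -0.0321, 0.1423]
ee_rot: [0.53, -0.469, -0.529, -0.469]
force: [0.8, -1.6, 2.6]
opening: 0.003
```

Emit:
carry_out:
  increments: "0 0 0 0 0 0;0 0 0 0 0 0"

```text
time_s: 9.22
eef_pos: [0.5487, -0.0318, 0.1423]
ee_rot: [0.53, -0.469, -0.529, -0.469]
force: [0.3, -1.4, 2.2]
opening: 0.001
```

Emit:
carry_out:
  increments: "0 0 0 0 0 0;0 0 0 0 0 0"

```text
time_s: 9.38
eef_pos: [0.5486, -0.0316, 0.1421]
ee_rot: [0.53, -0.469, -0.529, -0.469]
force: [0.7, -2.8, 2.7]
opening: -0.002
```

The second press gives about 2.5 N at 3.8 mm, so the middle spring is the soft one and tag 2 is the one to push.

Emit:
carry_out:
  increments: "-0.015 0 0 0 0 0;-0.02 0 0 0 0 0;0 0.02 0 0 0 0;0 0.025 0 0 0 0;0 0 0 0 0 0"

```text
time_s: 9.8
eef_pos: [0.499, -0.0374, 0.1763]
ee_rot: [-0.528, 0.47, 0.53, 0.468]
force: [-1.1, 0.4, -0.6]
opening: 0.001
```

Emit:
carry_out:
  increments: "0 0 0 0 0 0;0 0 0 0 0 0;0 0 0 0 0 0"

```text
time_s: 10.05
eef_pos: [0.5043, -0.0367, 0.1767]
ee_rot: [0.529, -0.469, -0.529, -0.469]
force: [0.3, 0.6, 0.7]
opening: -0.001
```

Emit:
carry_out:
  increments: "0.005 0.006 0 0 0 0;0.005 0.006 0 0 0 0;0.005 0.006 0 0 0 0;0.004 0.006 0 0 0 0;0.004 0.006 0 0 0 0"

```text
time_s: 10.47
eef_pos: [0.4739, -0.0407, 0.1535]
ee_rot: [0.53, -0.468, -0.529, -0.469]
force: [2.7, 0.4, 2.1]
opening: 0.004
```

Emit:
carry_out:
  increments: "0.003 0.004 0 0 0 0;0.002 0.002 0 0 0 0;0.001 0 0 0 0 0;0 0 0 0 0 0;0 0 0 0 0 0"

```text
time_s: 10.88
eef_pos: [0.4678, -0.0414, 0.1477]
ee_rot: [-0.529, 0.469, 0.529, 0.469]
force: [-0.4, -0.2, -0.5]
opening: 0.002
```

Emit:
carry_out:
  increments: "0.0015 0 0 0 0 0;0.001 0 0 0 0 0;0 0 0 0 0 0;0 0 0 0 0 0;0 0 0 0 0 0"

```text
time_s: 11.3
eef_pos: [0.4681, -0.0414, 0.1463]
ee_rot: [0.529, -0.469, -0.529, -0.469]
force: [-5.6, 0.9, 16.8]
opening: -0.0
```

Emit:
carry_out:
  increments: "0.001 0 0 0 0 0;0 0 0 0 0 0;0 0 0 0 0 0"

```text
time_s: 11.55
eef_pos: [0.4682, -0.0414, 0.1461]
ee_rot: [0.529, -0.468, -0.529, -0.469]
force: [-9.5, 1.0, 28.2]
opening: -0.007
```

Tag 2 is on its stop at the expected height: 28 N with the tip at 135.1 mm. Retreating upward and checking.

Emit:
carry_out:
  increments: "-0.005 0 0 0 0 0;-0.03 0 0 0 0 0;-0.035 0 0 0 0 0;-0.035 0 0 0 0 0;0 -0.03 0 0 0 0"

```text
time_s: 11.97
eef_pos: [0.4973, -0.039, 0.2561]
ee_rot: [0.531, -0.467, -0.527, -0.471]
force: [1.1, -0.2, -0.9]
opening: -0.004
```

Emit:
carry_out:
  increments: "0 0.01 0.035 0 0 0;0 0.01 0.035 0 0 0;0 0.01 0.035 0 0 0;0 0.01 0.035 0 0 0;0 0.01 0.035 0 0 0"

```text
time_s: 12.38
eef_pos: [0.426, 0.1313, 0.2493]
ee_rot: [0.529, -0.469, -0.529, -0.469]
force: [0.7, -0.0, 0.4]
opening: -0.001
```

Emit:
carry_out:
  increments: "0 0 0.03 0 0 0;0 0 0 0 0 0;0 0 0 0 0 0;0 0 0 0 0 0;0 0 0 0 0 0"

```text
time_s: 12.8
eef_pos: [0.4236, 0.1585, 0.2492]
ee_rot: [0.529, -0.469, -0.529, -0.469]
force: [-0.0, 0.1, 0.8]
opening: -0.005
```

```bash
python3 - <<'E'
from h import *
import cv2
s=env.read_state();print(s["eef_pos"],s["force"],s["dq"])
f=cams.camera("scene")["frame"][:,:,::-1][130:370,190:450];g=cams.camera("top")["frame"][:,:,::-1][150:390,200:500]
cv2.imwrite("pics/p2.png",cv2.resize(np.hstack([f,g]),(800,343),interpolation=cv2.INTER_CUBIC))
E
```

```text
[0.42359354 0.15847405 0.24917987] [-0.03403702  0.07363992  0.79289455] [ 0.00596104 -0.00157803  0.00094973 -0.00111768 -0.00166719 -0.0005082
 -0.00396685]
```

View pics/p2.png

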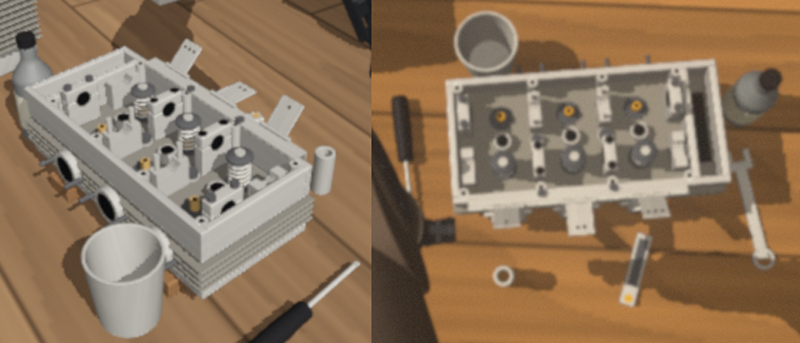

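The middle tag lies flat (scene (240,92), top (580,215)). Tags 1 and 3 still stand, the retainers are up, and the loose things look unmoved. The gripper touches nothing.

```bash
python3 -c "
from rig import env
print(env.close_job())"
```

```text
the job is handed in; nothing more can be done
None
```

I pressed the three retainers from left to right. The middle spring is the soft one, so I pushed tag 2 down flat and handed the job in at about 13 s.

| Cylinder | Press depth | Force |
|---|---|---|
| Left (1) | about 5 mm | about 6–7.7 N |
| Middle (2), first press | about 6 mm | about 3.7 N |
| Middle (2), repeat press | about 4 mm | about 2.5 N |
| Right (3) | about 5.6 mm | about 5.9 N |

- **Tag 2:** it reached its stop at the expected height, with 28 N on the fingertips.
- **Last pictures:** tag 2 is flat, tags 1 and 3 stand, and all retainers are back up. The loose things look unmoved and the gripper is clear of everything.
- **Disagreements:** the two cameras differed by about 5–6 mm on the retainer positions, so I used the average. The right-hand force was slightly below the range for a sound spring, but the force readings are only good to about 1 N and it was well above the middle one.

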